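# Clear the hold-down weights and hold the print screen up on its cam

### The job

Take the two steel hold-down weights off the screen frame and stand the round one in the round tub and the square one in the square tin. Only then swing the jig's cam lever up by its black handle until it stands upright, where the cam lifts the screen highest, and finish while still holding the handle there, because the lever springs back when let go. Move the screen with the lever alone, and leave everything else on the table where it is.

Things in the scene. Friction and masses are not known exactly. Their poses are not given: they have to be found in the camera images.
- weight_round: Round steel hold-down weight: a disc 48 across and 22 high with an upright round stem on it (16 thick, 20 in its top 10) reaching 54 above the underside; 0.2 to 0.45 kg. At the start it stands on one of the two side rails of the screen frame. Origin: centre of the underside, z up.
- weight_square: Square steel hold-down weight: a plate 48 x 48 x 22 high with an upright flat tab on it, 40 long (its x axis) and 14 thick (its y axis), reaching 54 above the underside; 0.25 to 0.5 kg. At the start it stands on the other side rail of the screen frame. Origin: centre of the underside, z up.
- tub: Round open aluminium tub, 130 across outside, 45 high, wall 4, floor about 5, fixed to the table; home of the round weight. It stands to one side of the jig, left or right. Origin: centre of the underside, on the table.
- tin: Square open aluminium tin, 130 x 130 outside, 45 high, wall 4, floor about 5, fixed to the table; home of the square weight. It stands on the other side of the jig from the tub. Origin: centre of the underside; sides along its x and y axes.
- jig: Printing jig, fixed to the table: plywood base 270 (x) x 310 (y) x 18 with a raised white print bed, the screen frame on it and the cam lever at its front. Origin: on the table under the middle of the jig; its -x axis is the front, towards the robot, where the lever is; y to the left.
- screen: Wooden screen frame, 200 (x) x 270 (y) x 22, 0.7 kg, side rails 45 wide, mesh in the middle. It lies loose and level on the jig's bed between low steel corner guides, its top 109 above the table. Origin: centre of the underside; -x to the front. A brass eccentric cam under the front rail, turned by the lever, lifts the front edge by at most 20 (tilt 0.10 rad).
- cam_lever (a joint): Angle of the cam lever (rad). 0: down at its stop, the arm pointing to the jig's left (+y), 15 degrees above level. It grows as the handle swings up towards the right; 1.31: arm upright, where the cam lifts highest; beyond that the screen sinks again (stop at 2.0). A spring pulls it back to 0 when let go (2 N at the handle when down, 4 to 5 N upright).
- lever_pivot (a point): Point on the lever's shaft axis, 50 above the table, straight below the grip point when the lever is upright. The shaft runs along the jig's x axis.
- lever_grip: Handle of the cam lever: black round bar, 16 thick, 62 long, sticking out to the front (along the jig's -x) from the end of the flat steel lever arm, 110 from the shaft axis; it turns freely on the arm. Lever down, it is 78 above the table; upright, 160. Origin: the arm end of the bar; its x axis runs along the bar.
- grip_mid (a point): Middle of the lever's handle bar, 110 from the point lever_pivot: the place to pinch or push it.
- ink_cup: Open blue plastic ink cup, 72 across, 85 tall (mm). A bystander on the table; not part of the job. Origin: centre of its underside.
- squeegee: Flat wooden squeegee, 200 x about 105 x 24, with a black rubber blade (mm). A bystander on the table; not part of the job. Origin: centre of its underside.
- tape_roll: Roll of brown tape lying flat, 90 across, 36 tall (mm). A bystander on the table; not part of the job. Origin: centre of its underside.
- ink_knife: Ink knife, 220 long, 24 wide, wooden handle and flat steel blade, lying flat (mm). A bystander on the table; not part of the job. Origin: centre of its underside.
- ink_jar: Glass jar with white lid, 72 across, 100 tall (mm). A bystander on the table; not part of the job. Origin: centre of its underside.
- oil_can: Grey closed can, 60 across, 140 tall (mm). A bystander on the table; not part of the job. Origin: centre of its underside.
There are look-alikes about, which are no part of the job. What is shaped like the tin but green is not meant.

How it is judged:
On the way:
1. both weights stand in their own containers, let go, with the screen still down (horizontal distance between weight_round and tub below 0.045 m and height (world z) of each of weight_round, weight_square below 0.02 m and angle between each of weight_round, weight_square's own z axis and vertical below 0.2 rad and horizontal distance between weight_square and tin below 0.045 m and contact force between the fingers and weight_round below 0.2 N and contact force between the fingers and weight_square below 0.2 N and value of joint cam_lever below 0.3 rad), for 0.2 s.
At the end, for the whole second after the job is handed in: Lever still, within 0.18 rad of upright, fingers on its handle with over 1.5 N; screen tilted 0.085 to 0.13 rad, within 12 mm of the jig's middle, not touched by the robot; round weight on the tub's floor, square one on the tin's (45 mm of centre, tilt under 0.2 rad), let go, at rest (horizontal distance between weight_round and tub below 0.045 m and height (world z) of each of weight_round, weight_square below 0.02 m and angle between each of weight_round, weight_square's own z axis and vertical below 0.2 rad and horizontal distance between weight_square and tin below 0.045 m and contact force between the fingers and weight_round below 0.2 N and contact force between the fingers and weight_square below 0.2 N and value of joint cam_lever between 1.13 and 1.49 rad and angle between screen's own z axis and vertical between 0.085 and 0.13 rad and horizontal distance between screen and jig below 0.012 m and velocity of joint cam_lever between -0.1 and 0.1 rad/s and contact force between the fingers and lever_grip above 1.5 N and contact force between each of the arm, the fingers and screen below 0.5 N and linear speed of each of weight_round, weight_square below 0.02 m/s); the arm keeps its last pose, push and grip.
It fails at once if the screen is raised while a weight is not yet in its container (angle between screen's own z axis and vertical above 0.04 rad and not (horizontal distance between weight_round and tub below 0.045 m and height (world z) of each of weight_round, weight_square below 0.02 m and angle between each of weight_round, weight_square's own z axis and vertical below 0.2 rad and horizontal distance between weight_square and tin below 0.045 m)).
It fails at once if a bystander is pushed more than 30 mm (distance of any of ink_cup, squeegee, tape_roll, ink_knife, ink_jar, oil_can from where it was at the start of the episode above 0.03 m).
It fails at once if the robot pries up the screen itself (more than 5 N on it while it is raised) (angle between screen's own z axis and vertical above 0.03 rad and contact force between any of the arm, the fingers and screen above 5 N).
It also fails if it takes over 64 s, if anything falls off the work surface, if the arm or the gripper's body presses on something with over 40 N, if the wrist force passes 120 N, or if a joint passes its speed limit or range.

### The arm

A 6-joint arm with a two-finger parallel gripper is mounted at the origin on the work surface. World frame = base frame: x ahead of the robot, y to its left, z up, the work surface at z = 0. Lengths are in m, angles in rad, forces in N, time in s.
With the tool pointing down it reaches from about 0.35 to 0.725 m from the base axis. Payload 6 kg.
Tool frame: the origin (TCP) lies at the very end of the fingers, on their centre line; the grasp point (between the pads) lies 19 mm behind it; z points along the fingers, y is the line along which they close (so a half turn about z gives the same grasp; the last joint's range is limited). The gripper opens to 85 mm and grips with 20 to 120 N. Pads are 22 mm wide; open, the fingers measure 114 mm over their backs; the gripper's body (76 mm by 85 mm) begins 54 mm behind the grasp point. The pads swing forward as they close: fully open they stand 13 mm farther back than shut.
Start: joints at [-0.845, 0.04, 0.085, 0, -1.615, -0.334], TCP at [0.229, -0.555, 0.203] pointing down, gripper open.
Joint ranges: [-2.56, 2.56], [-1.29, 2.01], [-1.08, 1.49], [-3.29, 1.98], [-2.81, -0.18], [-2.99, 2.99]. Speed limits (rad/s): [2.57, 2.57, 3.01, 3.14, 3.14, 3.14].

### API

Orientations are given as a rotation vector (axis times angle).
In Python, from station import env gives the robot as it stands. The module is installed in compiled form; this text tells all that it offers.
- The arm moves only by the tool jog_arm, never from a script. Its argument "steps" is a list of rows, each a list of 3 entries, a list of its own where there are three numbers: the shift along the tool's x, y, z in normalised numbers (1 is 400 mm), then the turn, a rotation vector about the tool's x, y, z in a scale on which 1.0 is 4 rad, then the opening, from 0 (shut) to 1 (fully open). A call has 1 to 5 rows; each row is the pose to reach, as a shift and turn from the pose commanded when the call began, along the tool's axes at that moment; what a row does not reach only later rows make up. A row lasts 1/8 s, in which the tool goes at most 62.5 mm and 10.7 degrees, less where a joint would pass 70% of its speed; a pose out of reach is approached as far as the arm can. A call with a gripper value outside its range is refused whole. The fingers move at their own pace and stop on an object; the grip force is fixed at half the most. Time passes only in rows, so rows that repeat a pose let the fingers close. It gives the time, the measured TCP pose, the force, the opening and the grip force at its end, in the units of the state.
- env.state(): the state, without advancing time (a new reading comes with each control period).
- env.get_image(name): name is "side" or "top"; returns a dict with "color" (420x560x3 uint8, red, green, blue), "fx", "fy", "cx", "cy" (pixels), "eye" and "orientation" of the camera in the world. Camera axes: x right, y down, z forward; pixel columns grow to the right and rows downward; lengths in m; the calibration is good to about 2 mm. A picture is of the moment at which its call begins. There is no depth.
- env.job_done(): hands the job in; it is judged then, once.
The state is a dict: "clock": time; "joint_positions": joint angles; "qvel": joint speeds; "effort": joint torques, N m; "tool_pos": TCP position; "tool_rot": TCP orientation; "wrist_force": force on the tool from outside, world axes, zero at the start; "moment": the same for the moment, N m; "finger_gap": opening from 0.0 (shut) to 1.0 (fully open); "grasp_force": force on a finger pad.
Only numpy, scipy, OpenCV 4.12 (cv2) and the standard library are available. Lean on these libraries where they do the work, as an engineer would, in place of code of your own. Each camera call takes 0.05 s, during which the arm holds its last target. There are 200 camera calls.

## Working session

There is one attempt and no reset: what is moved stays moved. The work goes in short steps, Python scripts to look and compute and a tool call to move; the robot and the scene stay as the last step left them, time stands still between calls to the robot, and variables do not carry over. Pictures are saved under pics/ and viewed, at most 10 in all, crops included, and the job is handed in when it is done.

Besides the shell and the picture viewer there is one more tool, called after "Call:" by a JSON object that holds its "name" and its "arguments". jog_arm: Moves the arm, as the interface text tells. Its arguments: {"type":"object","properties":{"steps":{"type":"array"}},"required":["steps"]}

```bash
mkdir -p pics; cat > h.py <<'E'
import numpy as np,cv2
from scipy.spatial.transform import Rotation as R
from station import env
def img(n):
    d=env.get_image(n); return d
def rot(d):
    o=np.array(d["orientation"],float)
    return o if o.shape==(3,3) else (R.from_rotvec(o).as_matrix() if o.size==3 else R.from_quat(o).as_matrix())
def plane(d,u,v,z):
    r=rot(d)@np.array([(u-d["cx"])/d["fx"],(v-d["cy"])/d["fy"],1]); e=np.array(d["eye"])
    return e+r*(z-e[2])/r[2]
def proj(d,p):
    q=rot(d).T@(np.array(p)-d["eye"]); return np.array([d["fx"]*q[0]/q[2]+d["cx"],d["fy"]*q[1]/q[2]+d["cy"]])
def togo(p,rv=None):
    s=env.state(); M=R.from_rotvec(s["tool_rot"]).as_matrix()
    return (M.T@(np.array(p)-s["tool_pos"])*100).round(2)
E
python3 - <<'E'
from h import *
print(env.state())
for n in("top","side"):
    d=img(n); cv2.imwrite(f"pics/{n}0.png",d["color"][:,:,::-1]); print(n,{k:v for k,v in d.items() if k!="color"})
E
```

```text
{'clock': 0.0, 'joint_positions': array([-8.45301291e-01,  4.08350853e-02,  8.37920411e-02, -4.75479339e-04,
       -1.61550955e+00, -3.33695299e-01]), 'qvel': array([ 0.00113637,  0.00047028, -0.00137019,  0.00124064,  0.00024333,
        0.00125877]), 'effort': array([ 8.20077057e-04, -3.68208432e+01,  3.47418880e+01,  6.93232700e+00,
       -5.24333926e-03, -7.83286396e-06]), 'tool_pos': array([ 0.22903468, -0.55414546,  0.20165309]), 'tool_rot': array([ 6.11447677e-01, -3.08102741e+00, -2.75735344e-03]), 'wrist_force': array([ 0.31703197, -0.19432849,  0.00217686]), 'moment': array([-0.02338245,  0.02238409,  0.03341993]), 'grasp_force': 0.0, 'finger_gap': 0.9999241463680588}
top {'fx': 402.5222266405114, 'fy': 402.5222266405114, 'cx': 268.7642349953673, 'cy': 210.97861920295196, 'eye': array([0.31299959, 0.01886089, 1.12161621]), 'orientation': array([-2.09900031,  2.16130973, -0.19859295])}
side {'fx': 477.9880454240359, 'fy': 477.9880454240359, 'cx': 272.81100975370475, 'cy': 212.2820372380246, 'eye': array([-0.1378575 , -0.87701579,  0.99701875]), 'orientation': array([-2.19204253,  0.67966612, -0.34032243])}
```

View pics/top0.png

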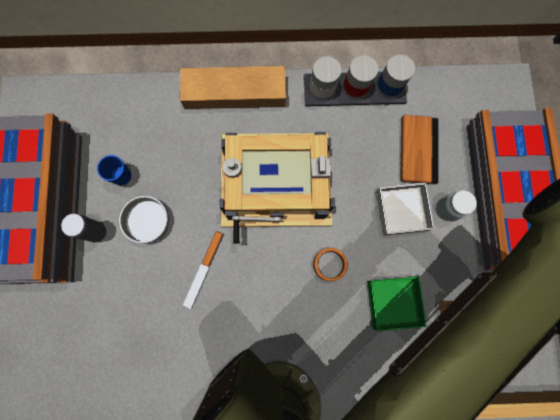

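View pics/side0.png

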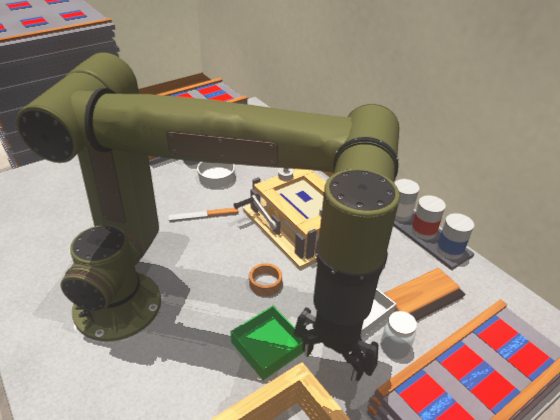

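The top view shows the tub at (145,220), the tin at (405,209), the round weight on the left rail at (232,168), the square one on the right rail at (321,167), and the lever's handle at (237,232). Possible confusions:
- Tin: the green box at (397,302).
- Tub: the tape roll at (331,264) or the cup at (113,170).
- Round weight: the jar lid at (462,204) or the cans at the top.
- Handle: the frame's black corner guides.

I choose the white tin and tub, and check them in a close crop.

```bash
python3 - <<'E'
from h import *
c=cv2.imread("pics/top0.png")
a=cv2.resize(c[120:260,205:350],None,fx=4,fy=4,interpolation=cv2.INTER_CUBIC)
cv2.imwrite("pics/crop1.png",a)
d=img("top"); g=cv2.cvtColor(d["color"],cv2.COLOR_RGB2HSV)
# bright rims
for nm,(u0,u1,v0,v1) in dict(tub=(110,180,188,255),tin=(372,440,175,245)).items():
    s=d["color"][v0:v1,u0:u1].min(2); m=((s>150)).astype(np.uint8)
    cs,_=cv2.findContours(m,cv2.RETR_EXTERNAL,cv2.CHAIN_APPROX_NONE); k=max(cs,key=cv2.contourArea)
    r=cv2.minAreaRect(cv2.convexHull(k)); print(nm,cv2.contourArea(k),r[0][0]+u0,r[0][1]+v0,r[1:],cv2.minEnclosingCircle(k)[1])
    B=[plane(d,x+u0,y+v0,.045) for x,y in cv2.boxPoints(r)]; print(np.round(B,3),np.mean(B,0).round(4))
b=np.hstack([cv2.resize(c[185:255,105:185],None,fx=4,fy=4),cv2.resize(c[175:245,365:445],None,fx=4,fy=4)])
cv2.imwrite("pics/crop2.png",b)
E
```

```text
tub 1758.0 142.0 218.5 ((47.0, 48.0), 90.0) 24.922874450683594
[[0.564 0.42  0.045]
 [0.561 0.289 0.045]
 [0.432 0.287 0.045]
 [0.435 0.415 0.045]] [0.4981 0.3524 0.045 ]
tin 1638.0 402.11764907836914 204.52940940856934 ((54.96703338623047, 39.680721282958984), 80.83765411376953) 30.8100643157959
[[ 0.585 -0.295  0.045]
 [ 0.6   -0.405  0.045]
 [ 0.448 -0.414  0.045]
 [ 0.434 -0.307  0.045]] [ 0.5165 -0.3555  0.045 ]
```

View pics/crop1.png

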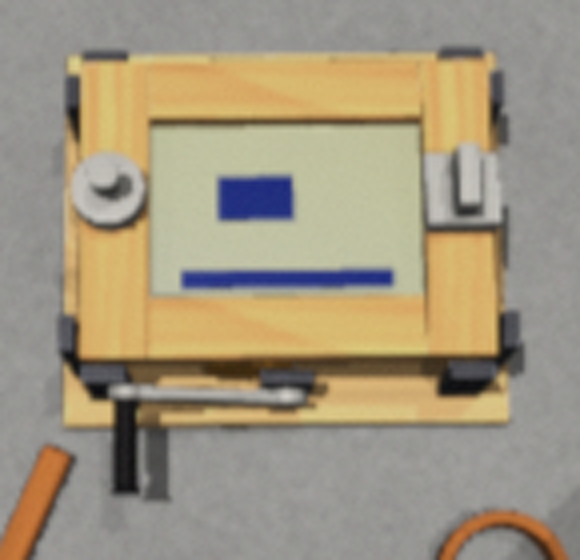

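View pics/crop2.png

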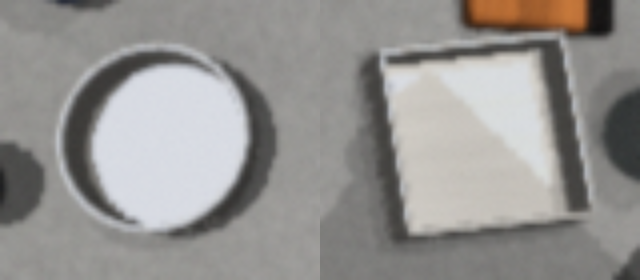

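Crop 1 shows the round weight's disc centred near (232,167), the square weight's plate near (321,167.5) with its tab along the image's vertical, and the handle bar from (236.5,219.5) to (236,243). Crop 2 confirms the round tub at (143.4,219.2) and the white tin at (406,208).

```bash
python3 - <<'E'
from h import *
d=img("top")
def c(x,y,z,o=(205,120)): return plane(d,o[0]+x/4-.4,o[1]+y/4-.4,z).round(4)
print("round disc",c(109,190,.131),"stem top",c(106,177,.163))
print("sq plate",[c(*p,.131) for p in((426,152),(498,152),(502,228),(428,228))],c(463.5,190,.131))
print("tab",c(470,178,.163),c(468,146,.163),c(472,208,.163))
t=[plane(d,365+(x-320)/4-.4,175+y/4-.4,.045) for x,y in((380,50),(563,35),(592,213),(404,237))]
print("tin",np.round(t,3),np.mean(t,0).round(4),[np.linalg.norm(t[i]-t[i-1]).round(3) for i in range(4)])
print("tub",c(153.5,137,.045,(105,185)),c(57,137,.045,(105,185)),c(250,137,.045,(105,185)))
print("handle",c(126,396,.078),c(124,492,.078),"pivot",c(295,396,.05))
print("base corners",c(62,424,.018),c(508,422,.018), "screen",c(80,358,.109),c(492,354,.109),c(80,62,.109),c(488,58,.109))
s=env.state();print(R.from_rotvec(s["tool_rot"]).as_matrix().round(3))
for n in((.5,.0,.163),):pass
E
```

```text
round disc [0.609  0.1005 0.131 ] stem top [0.6079 0.0996 0.163 ]
sq plate [array([ 0.6285, -0.1029,  0.131 ]), array([ 0.6272, -0.149 ,  0.131 ]), array([ 0.5769, -0.1487,  0.131 ]), array([ 0.5782, -0.1017,  0.131 ])] [ 0.6026 -0.1256  0.131 ]
tab [ 0.6008 -0.1253  0.163 ] [ 0.6214 -0.1252  0.163 ] [ 0.5816 -0.1256  0.163 ]
tin [[ 0.566 -0.298  0.045]
 [ 0.573 -0.425  0.045]
 [ 0.449 -0.432  0.045]
 [ 0.437 -0.304  0.045]] [ 0.5062 -0.3646  0.045 ] [np.float64(0.13), np.float64(0.127), np.float64(0.124), np.float64(0.129)]
tub [0.4964 0.3498 0.045 ] [0.4983 0.4149 0.045 ] [0.4945 0.2846 0.045 ]
handle [0.4844 0.0956 0.078 ] [0.4213 0.0978 0.078 ] pivot [ 0.4857 -0.0162  0.05  ]
base corners [0.4759 0.1445 0.018 ] [ 0.4683 -0.1641  0.018 ] screen [0.5047 0.1223 0.109 ] [ 0.4997 -0.1413  0.109 ] [0.704  0.1203 0.109 ] [ 0.6991 -0.1498  0.109 ]
[[-0.924 -0.382 -0.001]
 [-0.382  0.924  0.001]
 [ 0.     0.001 -1.   ]]
```

Careful with the scale: shifts go in shares of 400 mm and turns go in shares of 4 rad. That gives: -26.5 cm / 40 = -0.6625, -21 cm / 40 = -0.525, 0.39 rad / 4 = 0.0975.

Call:
{"name": "jog_arm", "arguments": {"steps": [[[-0.125,0.0625,-0.025],[0,0,0.025],1],[[-0.275,0.1375,-0.05],[0,0,0.05],0.7],[[-0.4,0.2,-0.05],[0,0,0.075],0.7],[[-0.525,0.2625,-0.05],[0,0,0.0975],0.7],[[-0.6625,0.325,-0.05],[0,0,0.0975],0.7]]}}

```text
clock: 0.82
tool_pos: [0.4253, -0.3316, 0.2228]
tool_rot: [-0.001, 3.141, 0.0]
wrist_force: [0.8, -1.4, 0.6]
finger_gap: 0.702
grasp_force: 0.0
```

Scaled: 20.6 cm / 40 = 0.515, -17.7 cm / 40 = -0.4425.

Call:
{"name": "jog_arm", "arguments": {"steps": [[[-0.1,0.1125,0],[0,0,0],0.7],[[-0.2,0.23,0],[0,0,0],0.7],[[-0.3,0.35,0],[0,0,0],0.7],[[-0.4,0.465,0.025],[0,0,0],0.7],[[-0.4425,0.515,0.075],[0,0,0],0.7]]}}

```text
clock: 1.45
tool_pos: [0.6027, -0.1242, 0.192]
tool_rot: [-0.007, 3.141, 0.001]
wrist_force: [-0.3, -0.3, -0.8]
finger_gap: 0.703
grasp_force: 0.0
```

Call:
{"name": "jog_arm", "arguments": {"steps": [[[0,0,0.025],[0,0,0],0.7],[[0,0,0.025],[0,0,0],0.7]]}}

```text
clock: 1.7
tool_pos: [0.6001, -0.1277, 0.1816]
tool_rot: [0.002, -3.139, 0.0]
wrist_force: [-0.1, 0.2, 0.2]
finger_gap: 0.7
grasp_force: 0.0
```

```bash
python3 - <<'E'
from h import *
s=env.state();print(s["tool_pos"],s["tool_rot"])
a=[]
for n in("top","side"):
    d=img(n);p=proj(d,[.602,-.1255,.14]);print(p);u,v=p.astype(int);a.append(cv2.resize(d["color"][max(0,v-60):v+60,u-60:u+60,::-1],(400,400)))
cv2.imwrite("pics/c3.png",np.hstack(a))
E
```

```text
[ 0.6000785  -0.12768002  0.18156586] [ 1.75785741e-03 -3.13936287e+00  4.81557762e-04]
[320.91864105 166.3104241 ]
[329.52619174 207.50531669]
```

View pics/c3.png

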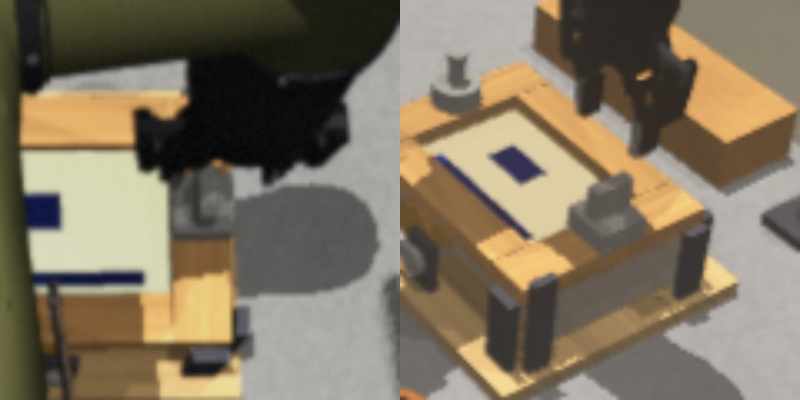

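The crop shows the gripper directly over the square weight's tab (top tab at (200,195), side tab at (608,180) with the fingertips around (612,130)). I descend and grip.

Scaled: 4.4 cm / 40 = 0.11, 4.2 cm / 40 = 0.105.

Call:
{"name": "jog_arm", "arguments": {"steps": [[[-0.0025,0.0025,0.05],[0,0,0],0.7],[[-0.0025,0.0025,0.105],[0,0,0],0.7],[[-0.0025,0.0025,0.11],[0,0,0],0],[[-0.0025,0.0025,0.11],[0,0,0],0],[[-0.0025,0.0025,0.11],[0,0,0],0]]}}

```text
clock: 2.42
tool_pos: [0.6025, -0.1261, 0.14]
tool_rot: [-0.002, 3.14, -0.0]
wrist_force: [-0.4, 0.9, 0.6]
finger_gap: 0.062
grasp_force: 0.0
```

Call:
{"name": "jog_arm", "arguments": {"steps": [[[0,0,0],[0,0,0],0],[[0,0,0],[0,0,0],0],[[0,0,0],[0,0,0],0]]}}

```text
clock: 2.8
tool_pos: [0.6021, -0.1258, 0.1388]
tool_rot: [-0.003, 3.141, 0.0]
wrist_force: [0.5, 0.0, 0.3]
finger_gap: 0.001
grasp_force: 0.0
```

```bash
python3 - <<'E'
from h import *
a=[]
for n in("top","side"):
    d=img(n);p=proj(d,[.602,-.1255,.14]);print(n,p,proj(d,env.state()["tool_pos"]));u,v=p.astype(int);a.append(cv2.resize(d["color"][v-50:v+50,u-50:u+50,::-1],(400,400),interpolation=cv2.INTER_CUBIC))
cv2.imwrite("pics/c4.png",np.hstack(a))
E
```

```text
top [320.91864105 166.3104241 ] [320.97394689 166.43081149]
side [329.52619174 207.50531669] [329.56171176 207.91139606]
```

View pics/c4.png

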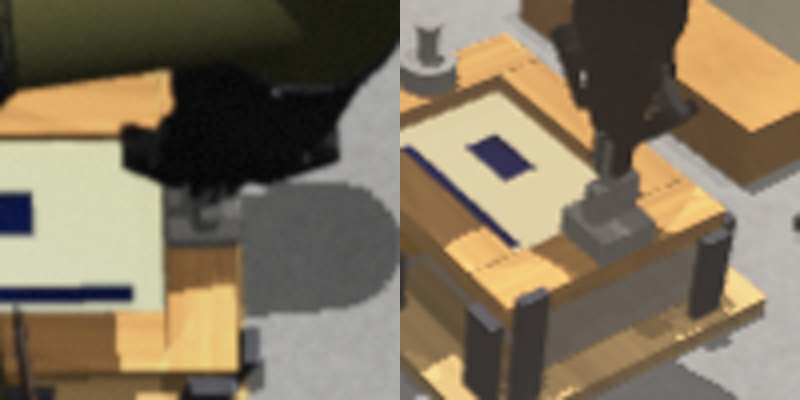

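The crop shows the closed fingers ending at the tab's top edge (about (615,175) in the side half), so they missed the tab although the reported TCP projects onto it. I lift clear and compare the fingertip in the images with the reported TCP.

Scaled: -8 cm / 40 = -0.2, -4 cm / 40 = -0.1.

Call:
{"name": "jog_arm", "arguments": {"steps": [[[0,0,-0.1],[0,0,0],0],[[0,0,-0.2],[0,0,0],0],[[0,0,-0.2],[0,0,0],0]]}}

```text
clock: 3.28
tool_pos: [0.6035, -0.1263, 0.2233]
tool_rot: [-0.003, 3.135, -0.001]
wrist_force: [0.0, -0.4, -0.4]
finger_gap: -0.001
grasp_force: 0.0
```

```bash
python3 - <<'E'
from h import *
a=[];s=env.state();print(s["tool_pos"],s["tool_rot"],s["joint_positions"])
for n in("top","side"):
    d=img(n);p=proj(d,s["tool_pos"]);u,v=p.astype(int)-40;print(n,p,u,v);x=cv2.resize(d["color"][v:v+80,u:u+80,::-1],(400,400),interpolation=cv2.INTER_CUBIC)
    x=(255*(x/255.)**.5).astype(np.uint8);cv2.drawMarker(x,tuple(int(t) for t in (p-[u,v]+.5)*5),(0,0,255),0,14);a.append(x)
cv2.imwrite("pics/c5.png",np.hstack(a))
E
```

```text
[ 0.60347065 -0.12628682  0.22327012] [-2.56842463e-03  3.13450122e+00 -1.03043174e-03] [ 1.19036721e-01  8.04161943e-02  1.63683379e-01  1.49345437e-03
 -1.64710024e+00 -1.68807521e+00]
top [325.91984147 155.39881518] 285 115
side [333.0481799  183.80322957] 293 143
```

View pics/c5.png

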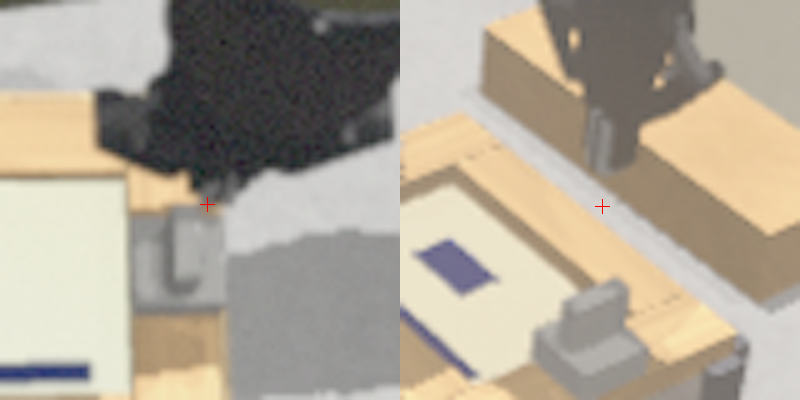

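The top half shows the fingertips at about (328,153) against the projected TCP (325.9,155.4). The side half shows them at about (335,176.6) against (333,183.8), so the tips sit higher than reported. I triangulate them.

```bash
cat >> h.py <<'E'
def tri(a,pa,b,pb):
    A=[];y=[]
    for d,p in((a,pa),(b,pb)):
        r=plane(d,*p,0)-d["eye"]; r/=np.linalg.norm(r); P=np.eye(3)-np.outer(r,r); A.append(P); y.append(P@d["eye"])
    x,res,*_=np.linalg.lstsq(np.vstack(A),np.hstack(y),rcond=None); return x.round(4),res
E
python3 - <<'E'
from h import *
t=img("top");s=img("side");k=env.state()["tool_pos"];print(k)
for pt,ps in(((328,153),(335,176.6)),((327,154),(335,176.6))): print(tri(t,pt,s,ps))
for dz in(0,.01,.02,.03):
  for dx in (0,.01): print(dz,dx,proj(t,k+[dx,0,dz]).round(1),proj(s,k+[dx,0,dz]).round(1))
# cross-check a known height: square weight tab-top centre
print("tab",tri(t,(285+187/5,115+213/5),s,(293+201/5,143+293/5)))
E
```

```text
[ 0.6016004  -0.12562724  0.21723566]
(array([ 0.6028, -0.1283,  0.248 ]), array([7.83798903e-06]))
(array([ 0.6023, -0.1269,  0.2468]), array([2.41648797e-05]))
0 0 [325.3 157. ] [332.1 185.7]
0 0.01 [325.1 152.9] [334.9 184.5]
0.01 0 [325.9 155.6] [332.5 182.7]
0.01 0.01 [325.7 151.5] [335.3 181.5]
0.02 0 [326.6 154.3] [332.9 179.7]
0.02 0.01 [326.3 150.1] [335.7 178.5]
0.03 0 [327.2 152.9] [333.2 176.7]
0.03 0.01 [326.9 148.7] [336.1 175.5]
tab (array([ 0.6166, -0.1264,  0.1567]), array([1.95428977e-05]))
```

The tips are about 27 mm higher than the reported TCP, while x and y agree and the weight is unmoved. I will descend that much deeper, watching the force.

Scaled: 9.5 cm / 40 = 0.2375, 9 cm / 40 = 0.225.

Call:
{"name": "jog_arm", "arguments": {"steps": [[[0,0,0],[0,0,0],0.7],[[0,0,0.075],[0,0,0],0.7],[[0,0,0.15],[0,0,0],0.7],[[0,0,0.225],[0,0,0],0.7],[[0,0,0.2375],[0,0,0],0.7]]}}

```text
clock: 4.1
tool_pos: [0.6004, -0.1257, 0.1205]
tool_rot: [0.003, -3.136, -0.0]
wrist_force: [0.3, 0.5, 0.2]
finger_gap: 0.698
grasp_force: 0.0
```

Scaled: 1.2 cm / 40 = 0.03.

Call:
{"name": "jog_arm", "arguments": {"steps": [[[0,0,0.03],[0,0,0],0.7],[[0,0,0.03],[0,0,0],0.7]]}}

```text
clock: 4.35
tool_pos: [0.6019, -0.1258, 0.1115]
tool_rot: [0.003, -3.141, -0.0]
wrist_force: [0.3, 0.3, -0.3]
finger_gap: 0.696
grasp_force: 0.0
```

Call:
{"name": "jog_arm", "arguments": {"steps": [[[0,0,0],[0,0,0],0],[[0,0,0],[0,0,0],0],[[0,0,0],[0,0,0],0],[[0,0,0],[0,0,0],0],[[0,0,0],[0,0,0],0]]}}

```text
clock: 4.97
tool_pos: [0.6024, -0.126, 0.1125]
tool_rot: [-0.003, 3.14, -0.0]
wrist_force: [-0.6, -0.5, 2.9]
finger_gap: 0.147
grasp_force: 59.3
```

Scaled: -13 cm / 40 = -0.325, -9 cm / 40 = -0.225.

Call:
{"name": "jog_arm", "arguments": {"steps": [[[0,0,-0.075],[0,0,0],0],[[0,0,-0.175],[0,0,0],0],[[0.0375,-0.075,-0.225],[0,0,0],0],[[0.075,-0.2,-0.225],[0,0,0],0],[[0.125,-0.325,-0.225],[0,0,0],0]]}}

```text
clock: 5.6
tool_pos: [0.5515, -0.2563, 0.2]
tool_rot: [0.005, -3.139, -0.003]
wrist_force: [1.0, -0.7, -3.1]
finger_gap: 0.146
grasp_force: 59.0
```

Scaled: -10.9 cm / 40 = -0.2725, -9 cm / 40 = -0.225.

Call:
{"name": "jog_arm", "arguments": {"steps": [[[0.05,-0.125,0],[0,0,0],0],[[0.1,-0.225,0],[0,0,0],0],[[0.115,-0.2725,0],[0,0,0],0],[[0.115,-0.2725,0.075],[0,0,0],0],[[0.115,-0.2725,0.175],[0,0,0],0]]}}

```text
clock: 6.22
tool_pos: [0.5069, -0.3648, 0.1307]
tool_rot: [-0.002, 3.141, 0.001]
wrist_force: [1.5, -0.2, -3.1]
finger_gap: 0.148
grasp_force: 59.2
```

Call:
{"name": "jog_arm", "arguments": {"steps": [[[0,0,0.075],[0,0,0],0],[[0,0,0.15],[0,0,0],0],[[0,0,0.2],[0,0,0],0],[[0,0,0.2],[0,0,0],0]]}}

```text
clock: 6.72
tool_pos: [0.5055, -0.3641, 0.0493]
tool_rot: [0.003, -3.138, -0.003]
wrist_force: [0.2, -0.3, -3.1]
finger_gap: 0.152
grasp_force: 59.0
```

Call:
{"name": "jog_arm", "arguments": {"steps": [[[0,0,0.05],[0,0,0],0],[[0,0,0.09],[0,0,0],0],[[0,0,0.09],[0,0,0],0]]}}

```text
clock: 7.1
tool_pos: [0.5052, -0.3643, 0.0134]
tool_rot: [0.002, -3.138, -0.003]
wrist_force: [-0.6, 0.2, -3.2]
finger_gap: 0.149
grasp_force: 59.0
```

Scaled: 0.4 cm / 40 = 0.01, 0.2 cm / 40 = 0.005.

Call:
{"name": "jog_arm", "arguments": {"steps": [[[0,0,0.005],[0,0,0],0],[[0,0,0.01],[0,0,0],0],[[0,0,0.01],[0,0,0],0]]}}

```text
clock: 7.48
tool_pos: [0.5066, -0.365, 0.0119]
tool_rot: [-0.003, 3.141, -0.0]
wrist_force: [-0.1, -0.5, -2.6]
finger_gap: 0.15
grasp_force: 59.0
```

Scaled: 0.2 cm / 40 = 0.005.

Call:
{"name": "jog_arm", "arguments": {"steps": [[[0,0,0.005],[0,0,0],0],[[0,0,0.005],[0,0,0],0.45],[[0,0,0.005],[0,0,0],0.45],[[0,0,0.005],[0,0,0],0.45]]}}

```text
clock: 7.98
tool_pos: [0.5068, -0.3652, 0.0103]
tool_rot: [-0.003, 3.141, -0.001]
wrist_force: [1.0, -0.1, -0.0]
finger_gap: 0.449
grasp_force: 0.0
```

Scaled: -19 cm / 40 = -0.475, -15 cm / 40 = -0.375.

Call:
{"name": "jog_arm", "arguments": {"steps": [[[0,0,-0.1],[0,0,0],0.45],[[0,0,-0.225],[0,0,0],0.6],[[0,0,-0.375],[0,0,0],0.7],[[0,0,-0.475],[0,0,0],0.7],[[-0.05,0.1,-0.475],[0,0,0],0.7]]}}

```text
clock: 8.6
tool_pos: [0.5271, -0.3273, 0.2051]
tool_rot: [0.003, 3.134, -0.006]
wrist_force: [0.6, 0.3, -1.4]
finger_gap: 0.699
grasp_force: 0.0
```

Scaled: 29 cm / 40 = 0.725, 23 cm / 40 = 0.575.

Call:
{"name": "jog_arm", "arguments": {"steps": [[[-0.025,0.125,0],[0,0,0],0.7],[[-0.05,0.275,0],[0,0,0],0.7],[[-0.08,0.425,0],[0,0,0],0.7],[[-0.11,0.575,0],[0,0,0],0.7],[[-0.14,0.725,0],[0,0,0],0.7]]}}

```text
clock: 9.22
tool_pos: [0.582, -0.0329, 0.2003]
tool_rot: [-0.003, 3.14, 0.0]
wrist_force: [0.7, -0.2, -0.2]
finger_gap: 0.7
grasp_force: 0.0
```

Scaled: 13.5 cm / 40 = 0.3375, 11.5 cm / 40 = 0.2875.

Call:
{"name": "jog_arm", "arguments": {"steps": [[[-0.03,0.15,0],[0,0,0],0.7],[[-0.06,0.2875,0],[0,0,0],0.7],[[-0.065,0.3375,0.025],[0,0,0],0.7],[[-0.065,0.3375,0.05],[0,0,0],0.7]]}}

```text
clock: 9.72
tool_pos: [0.6075, 0.1012, 0.1788]
tool_rot: [0.006, -3.141, 0.0]
wrist_force: [-0.1, -0.9, 0.1]
finger_gap: 0.701
grasp_force: 0.0
```

```bash
python3 - <<'E'
from h import *
a=[];s=env.state();print(s["tool_pos"],s["tool_rot"])
for n,q in(("top",[.506,-.365,.03]),("side",[.506,-.365,.03]),("side",[.608,.1,.15])):
    d=img(n);p=proj(d,q);u,v=p.astype(int)-30;print(n,p);x=cv2.resize(d["color"][v:v+60,u:u+60,::-1],(260,260),interpolation=cv2.INTER_CUBIC);a.append((255*(x/255.)**.6).astype(np.uint8))
cv2.imwrite("pics/c6.png",np.hstack(a))
E
```

```text
[0.60747729 0.10118563 0.17884721] [ 5.80604134e-03 -3.14098315e+00  1.99209554e-04]
top [404.07845526 208.88161062]
side [357.03652175 303.09232105]
side [284.41798898 165.83479259]
```

View pics/c6.png

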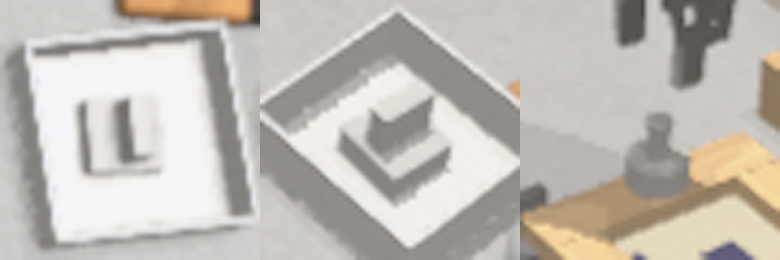

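The square weight stands upright near the middle of the tin (left and middle panels). The open fingers are above the round weight, whose stem is at (657,130) in the right panel.

Scaled: 6.8 cm / 40 = 0.17, 5.5 cm / 40 = 0.1375.

Call:
{"name": "jog_arm", "arguments": {"steps": [[[0,0,0.075],[0,0,0],0.7],[[0,0,0.1375],[0,0,0],0.7],[[0,0,0.17],[0,0,0],0.7],[[0,0,0.17],[0,0,0],0.7]]}}

```text
clock: 10.38
tool_pos: [0.6074, 0.0992, 0.1115]
tool_rot: [0.001, -3.141, 0.001]
wrist_force: [0.5, -1.0, 0.7]
finger_gap: 0.701
grasp_force: 0.0
```

Call:
{"name": "jog_arm", "arguments": {"steps": [[[0,0,0],[0,0,0],0],[[0,0,0],[0,0,0],0],[[0,0,0],[0,0,0],0],[[0,0,0],[0,0,0],0],[[0,0,0],[0,0,0],0]]}}

```text
clock: 11.0
tool_pos: [0.6081, 0.1, 0.113]
tool_rot: [-0.003, 3.14, -0.0]
wrist_force: [-0.3, -1.4, 5.8]
finger_gap: 0.203
grasp_force: 58.5
```

Scaled: 13 cm / 40 = 0.325, -9 cm / 40 = -0.225.

Call:
{"name": "jog_arm", "arguments": {"steps": [[[0,0,-0.075],[0,0,0],0],[[0,0,-0.175],[0,0,0],0],[[0.0375,0.075,-0.225],[0,0,0],0],[[0.0875,0.2,-0.225],[0,0,0],0],[[0.1375,0.325,-0.225],[0,0,0],0]]}}

```text
clock: 11.62
tool_pos: [0.5511, 0.2315, 0.2003]
tool_rot: [0.002, -3.139, -0.0]
wrist_force: [0.6, 0.8, -3.7]
finger_gap: 0.198
grasp_force: 58.9
```

Scaled: 12 cm / 40 = 0.3, 10 cm / 40 = 0.25.

Call:
{"name": "jog_arm", "arguments": {"steps": [[[0.05,0.125,0],[0,0,0],0],[[0.1125,0.25,0],[0,0,0],0],[[0.14,0.3,0],[0,0,0],0],[[0.14,0.3,0.075],[0,0,0],0],[[0.14,0.3,0.175],[0,0,0],0]]}}

```text
clock: 12.25
tool_pos: [0.496, 0.3506, 0.1308]
tool_rot: [0.004, -3.142, -0.002]
wrist_force: [-0.2, -0.6, -3.8]
finger_gap: 0.203
grasp_force: 59.0
```

Scaled: 11.5 cm / 40 = 0.2875, 11 cm / 40 = 0.275.

Call:
{"name": "jog_arm", "arguments": {"steps": [[[0,0,0.075],[0,0,0],0],[[0,0,0.15],[0,0,0],0],[[0,0,0.225],[0,0,0],0],[[0,0,0.275],[0,0,0],0],[[0,0,0.2875],[0,0,0],0]]}}

```text
clock: 12.88
tool_pos: [0.4955, 0.3491, 0.0148]
tool_rot: [0.002, -3.139, 0.003]
wrist_force: [0.2, 0.4, -2.5]
finger_gap: 0.201
grasp_force: 59.0
```

Scaled: 0.6 cm / 40 = 0.015, 0.3 cm / 40 = 0.0075.

Call:
{"name": "jog_arm", "arguments": {"steps": [[[0,0,0.0075],[0,0,0],0],[[0,0,0.015],[0,0,0],0],[[0,0,0.015],[0,0,0],0]]}}

```text
clock: 13.25
tool_pos: [0.4963, 0.3502, 0.0112]
tool_rot: [-0.003, 3.141, 0.001]
wrist_force: [0.1, -0.8, -2.6]
finger_gap: 0.195
grasp_force: 59.0
```

Call:
{"name": "jog_arm", "arguments": {"steps": [[[0,0,0],[0,0,0],0.45],[[0,0,0],[0,0,0],0.45],[[0,0,0],[0,0,0],0.45]]}}

```text
clock: 13.62
tool_pos: [0.4964, 0.3502, 0.0113]
tool_rot: [-0.003, 3.141, 0.001]
wrist_force: [0.6, 0.1, 1.0]
finger_gap: 0.45
grasp_force: 0.0
```

Scaled: -17 cm / 40 = -0.425, -15 cm / 40 = -0.375.

Call:
{"name": "jog_arm", "arguments": {"steps": [[[0,0,-0.1],[0,0,0],0.45],[[0,0,-0.225],[0,0,0],0.45],[[0,0,-0.375],[0,0,0],0.5],[[0,0,-0.425],[0,0,0],0.5],[[0,0,-0.425],[0,0,0],0.5]]}}

```text
clock: 14.25
tool_pos: [0.4967, 0.3506, 0.1826]
tool_rot: [-0.003, 3.139, 0.004]
wrist_force: [-0.6, 0.5, 0.2]
finger_gap: 0.499
grasp_force: 0.0
```

Scaled: -25.4 cm / 40 = -0.635, 4.6 cm / 40 = 0.115, 0.03 rad / 4 = 0.0075.

Call:
{"name": "jog_arm", "arguments": {"steps": [[[0.025,-0.125,0],[0,0,0.0075],0.6],[[0.05,-0.275,0],[0,0,0.0075],0.6],[[0.08,-0.425,0],[0,0,0.0075],0.6],[[0.1075,-0.55,0],[0,0,0.0075],0.6],[[0.115,-0.635,0.05],[0,0,0.0075],0.6]]}}

```text
clock: 14.88
tool_pos: [0.4502, 0.0942, 0.1602]
tool_rot: [0.045, 3.14, 0.001]
wrist_force: [-0.1, -0.3, -0.1]
finger_gap: 0.597
grasp_force: 0.0
```

Scaled: 7 cm / 40 = 0.175, 3 cm / 40 = 0.075.

Call:
{"name": "jog_arm", "arguments": {"steps": [[[0,0,0.075],[0,0,0],0.6],[[0,0,0.175],[0,0,0],0.6],[[0,0,0.175],[0,0,0],0.6]]}}

```text
clock: 15.25
tool_pos: [0.4479, 0.0945, 0.086]
tool_rot: [-0.045, -3.133, 0.006]
wrist_force: [0.4, -1.0, 0.4]
finger_gap: 0.604
grasp_force: 0.0
```

```bash
python3 - <<'E'
from h import *
a=[];s=env.state();print(s["tool_pos"],s["tool_rot"])
for n,q in(("top",[.497,.35,.03]),("top",[.45,.097,.08]),("side",[.45,.097,.08])):
    d=img(n);p=proj(d,q);u,v=p.astype(int)-30;print(n,p,proj(d,s["tool_pos"]));x=cv2.resize(d["color"][v:v+60,u:u+60,::-1],(260,260),interpolation=cv2.INTER_CUBIC);a.append((255*(x/255.)**.6).astype(np.uint8))
cv2.imwrite("pics/c7.png",np.hstack(a))
E
```

```text
[0.4479116  0.09451476 0.08600643] [-0.04480958 -3.13348918  0.00603007]
top [144.56367665 219.50629474] [236.49052911 231.98662704]
top [235.69708098 231.51162752] [236.49052911 231.98662704]
side [242.3205171  201.56342763] [242.1288363  200.69092364]
```

View pics/c7.png

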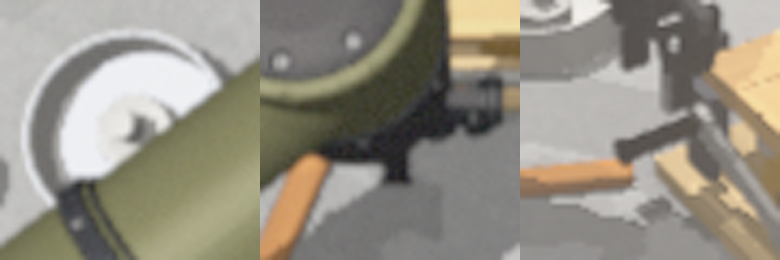

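The round weight stands upright in the tub (left panel, (140,120)). The open fingers straddle the black bar from above (right panel, bar middle near (655,138)), so I descend and pinch it.

Call:
{"name": "jog_arm", "arguments": {"steps": [[[0,0.0025,0.05],[0,0,0],0.6],[[0,0.0025,0.1],[0,0,0],0.6],[[0,0.0025,0.145],[0,0,0],0.6],[[0,0.0025,0.145],[0,0,0],0.6]]}}

```text
clock: 15.9
tool_pos: [0.4502, 0.0967, 0.0321]
tool_rot: [-0.044, -3.14, 0.001]
wrist_force: [-0.2, 0.3, 0.2]
finger_gap: 0.597
grasp_force: 0.0
```

Call:
{"name": "jog_arm", "arguments": {"steps": [[[0,0,0],[0,0,0],0],[[0,0,0],[0,0,0],0],[[0,0,0],[0,0,0],0],[[0,0,0],[0,0,0],0]]}}

```text
clock: 16.4
tool_pos: [0.4511, 0.0946, 0.034]
tool_rot: [0.045, 3.141, -0.006]
wrist_force: [1.1, -9.1, 2.0]
finger_gap: 0.164
grasp_force: 58.4
```

Scaled: -3.5 cm / 40 = -0.0875, -1.8 cm / 40 = -0.045.

Call:
{"name": "jog_arm", "arguments": {"steps": [[[0,-0.0075,-0.0225],[0,0,0],0],[[0,-0.0175,-0.045],[0,0,0],0],[[0,-0.0275,-0.065],[0,0,0],0],[[0,-0.04,-0.0875],[0,0,0],0],[[0,-0.04,-0.0875],[0,0,0],0]]}}

```text
clock: 17.02
tool_pos: [0.4507, 0.0794, 0.0676]
tool_rot: [0.046, 3.141, -0.003]
wrist_force: [7.4, -5.4, -8.0]
finger_gap: 0.165
grasp_force: 58.8
```

Scaled: -4.4 cm / 40 = -0.11, -2.7 cm / 40 = -0.0675.

Call:
{"name": "jog_arm", "arguments": {"steps": [[[0,-0.015,-0.02],[0,0,0],0],[[0,-0.03,-0.0375],[0,0,0],0],[[0,-0.0675,-0.0675],[0,0,0],0],[[0,-0.11,-0.0925],[0,0,0],0],[[0,-0.11,-0.0925],[0,0,0],0]]}}

```text
clock: 17.65
tool_pos: [0.4499, 0.0368, 0.1048]
tool_rot: [0.045, 3.139, 0.003]
wrist_force: [7.3, 0.4, -7.1]
finger_gap: 0.16
grasp_force: 59.8
```

Scaled: -4.6 cm / 40 = -0.115, -3.7 cm / 40 = -0.0925.

Call:
{"name": "jog_arm", "arguments": {"steps": [[[0,-0.0225,-0.01],[0,0,0],0],[[0,-0.045,-0.0175],[0,0,0],0],[[0,-0.0675,-0.0225],[0,0,0],0],[[0,-0.0925,-0.025],[0,0,0],0],[[0,-0.115,-0.025],[0,0,0],0]]}}

```text
clock: 18.27
tool_pos: [0.4492, -0.0078, 0.1158]
tool_rot: [0.042, 3.137, 0.005]
wrist_force: [3.8, 5.5, 0.1]
finger_gap: 0.165
grasp_force: 60.4
```

Call:
{"name": "jog_arm", "arguments": {"steps": [[[0,0,0],[0,0,0],0],[[0,0,0],[0,0,0],0],[[0,0,0],[0,0,0],0]]}}

```text
clock: 18.65
tool_pos: [0.4492, -0.0079, 0.1159]
tool_rot: [0.043, 3.137, 0.004]
wrist_force: [4.1, 4.3, -0.0]
finger_gap: 0.163
grasp_force: 60.4
```

```bash
python3 - <<'E'
from h import *
a=[]
for i in range(3):
    s=env.state();print(s["tool_pos"].round(4),s["wrist_force"].round(1),s["grasp_force"])
    d=img("side" if i else "top")
d=img("side");p=proj(d,[.5,-.01,.1]);u,v=p.astype(int)-60;print(u,v,[proj(d,q).round(1) for q in([.45,-.01,.16],[.482,-.01,.16],[.482,-.01,.05])])
a.append(cv2.resize(d["color"][v:v+120,u:u+120,::-1],(560,560),interpolation=cv2.INTER_CUBIC))
cv2.imwrite("pics/c8.png",(255*(a[0]/255.)**.6).astype(np.uint8))
E
```

```text
[ 0.4492 -0.0079  0.1159] [ 4.1  4.3 -0. ] 60.363264083862305
[ 0.4492 -0.0078  0.1159] [ 5.7  3.6 -0.2] 60.364288687705994
[ 0.4492 -0.0078  0.1159] [ 5.2  3.5 -0.9] 60.36232352256775
216 149 [array([262. , 199.3]), array([271.4, 195.4]), array([270.8, 224.4])]
```

View pics/c8.png

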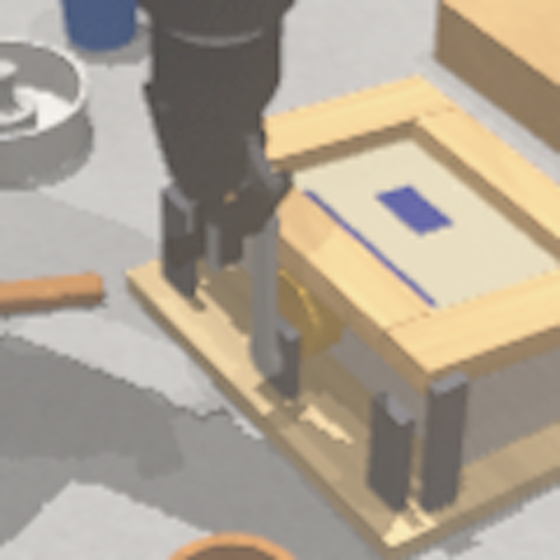

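The crop shows the arm upright from its pivot at (275,365) to the gripped handle at (265,220). The cam is up, the front of the screen is raised, and the gripper is clear of the frame.

```bash
python3 -c "
from station import env
print(env.job_done())"
```

```text
the job is handed in; nothing more can be done
None
```

I put the round weight in the tub and the square one in the tin, then swung the cam lever upright and handed the job in with the gripper still holding the handle; the hand-in returned no verdict.

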